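# Find and press the concealed catch of the match box

## Task

Open the child-safe match box: feel with a fingertip over the flat white panel in the round opening in its top for the concealed catch, which lies flush with the panel, and press it in until the orange lid springs up. Then take the hand away so that the catch comes back up and the lid stays open; pick nothing up and leave the tubs, bowl and tray where they stand.

Things in the scene. Friction and masses are not known exactly. Their poses are not given: they have to be found in the camera images.
- box: Child-safe match box, green plastic, fixed: 236 mm (x) by 308 mm (y), 60 mm high. Origin on the shelf below the centre of the round opening in its top; z up; it spans x -118..118, y -118..190 mm. The orange lid, 234 by 70 mm, covers its +y end (y 119..190), flush with the top.
- opening (a point): Centre of the 160 mm round opening, on the surface of the rigid flat white panel that lies in it, 4 mm below the box's top face, 56 mm above the shelf. The catch is somewhere in this panel: its centre always lies 42 mm from this point, in any direction; which one must be felt or seen.
- catch (a joint): Press of the concealed catch, m: 0 flush, 0.006 fully in. A flat white 57 mm square, level with the panel, in a 60 mm square hole (sides radial and tangential to the opening): only a thin seam shows. Sinks straight down on a spring: 1.4 N to start, 4 N at 3 mm, where it frees the lid, 6.8 N at 6 mm; springs back. The panel does not give.
- lid (a joint): Angle of the orange lid, rad: 0 shut, 0.8 fully open. It hinges on the box's outer +y edge. Once the catch frees it, its own spring lifts it to 0.8 in about a second and keeps it there; its free edge then stands about 50 mm above the box top.
- tub0: Closed white spice tub with a red cap, 72 mm in diameter, 86 mm high, loose, standing on the turntable (22 mm above the shelf). Origin at the centre of its underside. To be left alone.
- tub1: Closed white spice tub with a yellow cap, 72 mm in diameter, 86 mm high, loose, standing on the turntable (22 mm above the shelf). Origin at the centre of its underside. To be left alone.
- tub2: Closed white spice tub with a green cap, 72 mm in diameter, 86 mm high, loose, standing on the turntable (22 mm above the shelf). Origin at the centre of its underside. To be left alone.
- tub3: Closed white spice tub with a blue cap, 72 mm in diameter, 86 mm high, loose, standing on the turntable (22 mm above the shelf). Origin at the centre of its underside. To be left alone.
- bowl: Blue enamel bowl, 130 mm across the rim, 55 mm high, loose, beside the box's -y side. Origin at the centre of its underside. To be left alone.
- tray: Stainless steel tray, 300 (x) by 140 mm (y), 22 mm high, loose, on the right between bowl and chopping board. Origin at the centre of its underside. To be left alone.
- turntable: White plastic spice turntable, 270 mm in diameter, top 22 mm above the shelf, with a 97 mm high centre post; it does not turn here. Origin at the centre of its underside.

How it is judged:
On the way, in this order (a step that is already met when the one before it is completed fails the run):
1. the concealed catch is pressed in (2.5 mm or more) before the lid is open (value of joint catch above 0.0025 m).
2. the lid springs up past 0.5 rad (value of joint lid above 0.5 rad), for 0.2 s.
At the end, for the whole second after the job is handed in: The lid stands open by more than 0.6 rad, the catch is back within 1 mm of flush, and the tubs, bowl and tray are within 15 mm of where they began (value of joint lid above 0.6 rad and value of joint catch below 0.001 m and distance of each of tub0, tub1, tub2, tub3, bowl, tray from where it was at the start of the episode below 0.015 m); the robot touches nothing.
It fails at once if a tub, the bowl or the tray is lifted, carried or pushed more than 15 mm (distance of any of tub0, tub1, tub2, tub3, bowl, tray from where it was at the start of the episode above 0.015 m).
It also fails if it takes over 64 s, if anything falls off the work surface, if the arm or the gripper's body presses on something with over 40 N, if the wrist force passes 120 N, or if a joint passes its speed limit or range.

## Robot

A 6-joint arm with a two-finger parallel gripper is mounted at the origin on the work surface. World frame = base frame: x ahead of the robot, y to its left, z up, the work surface at z = 0. Lengths are in m, angles in rad, forces in N, time in s.
With the tool pointing down it reaches from about 0.35 to 0.775 m from the base axis. Payload 7.3 kg.
Tool frame: the origin (TCP) lies between the finger pads; the fingertips stand ahead of it and the grasp point (between the pads) lies 6 mm ahead of it (robot.tip_extent is the x of the fingertips in the tool frame, in m); x points along the fingers, z is the direction in which the jaws open and shut, and the axes are right-handed (so a half turn about x gives the same grasp; the last joint's range is limited). The gripper opens to 92 mm and grips with 3 to 60 N. Pads are 19 mm wide; open, the fingers measure 130 mm over their backs; the gripper's body (75 mm by 190 mm) begins 47 mm behind the grasp point.
Start: joints at [-1.379, 0.342, 1.524, -0, 1.275, -0.146], TCP at [0.174, -0.495, 0.252] pointing down, gripper open.
Joint ranges: [-2.53, 2.53], [-0.77, 2.02], [0.04, 2.7], [-1, 4.14], [0.28, 2.66], [-3.11, 3.11]. Speed limits (rad/s): [2.57, 2.57, 3.14, 3.14, 3.14, 3.14].

## Interface

Orientations are given as [roll, pitch, yaw] about the fixed x, y, z axes, in that order (R = Rz(yaw) Ry(pitch) Rx(roll)).
In Python, from cell import robot gives the robot as it stands. The module is installed in compiled form; this text tells all that it offers.
- The arm moves only by the shell command python3 -m creep 'ROWS' [FORCE]. ROWS is JSON, a list of rows, each an object with "translation": the shift along the tool's x, y, z in m, a list of three; "twist": the turn, a rotation vector about the tool's x, y, z in rad, a list of three; "hand": the opening in per cent of the stroke, from 0 (shut) to 100 (fully open). A call has 1 to 5 rows; each row is the pose to reach, as a shift and turn from the pose measured when the call began, along the tool's axes at that moment; what a row does not reach only later rows make up. A row lasts 1/10 s, in which the tool goes at most 50 mm and 8.59 degrees, less where a joint would pass 70% of its speed; a pose out of reach is approached as far as the arm can. A call with a gripper value outside its range is refused whole. The fingers move at their own pace and stop on an object; FORCE is the grip in N (left out, the last holds). Time passes only in rows, so rows that repeat a pose let the fingers close. It gives the time, the measured TCP pose, the force and the opening at its end, in the units of the state.
- robot.observe(): the state, without advancing time (a new reading comes with each control period).
- robot.read_camera(name): name is "side" or "top" or "wrist"; returns the picture (480x640x3 uint8, blue, green, red); there is no depth.
- robot.calibration(name): a dict with "intrinsics" (3x3 intrinsics, pixels), "dist" ([k1, k2, p1, p2, k3] as OpenCV has them; the pictures are not rectified), "cam_to_world" (4x4, takes a point from camera to world coordinates); the wrist camera has in their place "mount" (4x4, takes a point from camera to tool coordinates, whose origin is the TCP and whose axes are the tool frame's). Camera axes: x right, y up, looking along -z (the intrinsics and any distortion apply to the point x, -y, -z); pixel columns grow to the right and rows downward; lengths in m; the calibration is good to about 2 mm. A picture is of the moment at which its call begins: read the wrist's pose just before it. calibration takes no time and is no camera call.
- robot.hand_in(): hands the job in, once; it reports no verdict.
The state is a dict: "time": time; "qpos": joint angles; "qvel": joint speeds; "joint_efforts": joint torques, N m; "tool_pos": TCP position; "tool_rot": TCP orientation; "contact_force": force on the tool from outside, world axes, zero at the start; "torque": the same for the moment, N m; "opening": finger opening in m.
Only numpy, scipy, OpenCV 4.12 (cv2) and the standard library are available. Lean on these libraries where they do the work, as an engineer would, in place of code of your own. Each camera call takes 0.05 s, during which the arm holds its last target. There are 200 camera calls.

## Working session

There is one attempt and no reset: what is moved stays moved. The work goes in short steps, Python scripts to look and compute and a shell command to move; the robot and the scene stay as the last step left them, time stands still between calls to the robot, and variables do not carry over. Pictures are saved under pics/ and viewed, about 8 in all and at most 12, crops included, and the job is handed in when it is done.

```bash
mkdir -p pics; cat > h.py <<'E'
import numpy as np, cv2
from cell import robot
from scipy.spatial.transform import Rotation as R
def snap(n,f):
    s=robot.observe(); im=robot.read_camera(n); cv2.imwrite('pics/'+f,im); return s,im
def c2w(n,s=None):
    c=robot.calibration(n)
    if 'cam_to_world' in c: return c,np.array(c['cam_to_world'])
    T=np.eye(4);T[:3,:3]=R.from_euler('xyz',s['tool_rot']).as_matrix();T[:3,3]=s['tool_pos']
    return c,T@np.array(c['mount'])
def pix(n,uv,z,s=None):
    c,T=c2w(n,s)
    p=cv2.undistortPoints(np.array(uv,float).reshape(-1,1,2),np.array(c['intrinsics']),np.array(c['dist'])).reshape(-1,2)
    d=np.c_[p[:,0],-p[:,1],-np.ones(len(p))]@T[:3,:3].T
    return T[:3,3]+d*((z-T[2,3])/d[:,2])[:,None]
E
python3 - <<'E'
from h import *
s,_=snap('top','top.png'); snap('side','side.png')
print(s, robot.tip_extent); print(R.from_euler('xyz',s['tool_rot']).as_matrix().round(3))
E
```

```text
{'time': 0.0, 'qpos': array([-1.37903259e+00,  3.42722313e-01,  1.52503478e+00,  1.40324167e-05,
        1.27541169e+00, -1.45993697e-01]), 'qvel': array([-0.00118557,  0.00111812,  0.00063964, -0.00228589,  0.00034128,
        0.00015123]), 'joint_efforts': array([-4.81107600e-04, -4.31243634e+01, -2.44214988e+01,  7.16820988e-02,
        5.59913332e-02, -1.17936665e-04]), 'tool_pos': array([ 0.17392492, -0.49495031,  0.25103896]), 'tool_rot': array([2.98708575, 1.56922014, 1.75404276]), 'contact_force': array([-0.33592229, -0.02687522, -0.39291732]), 'torque': array([ 0.00505775, -0.01205743, -0.02300621]), 'opening': 0.09194351659974229} 0.025
[[-0.     0.944  0.331]
 [ 0.002  0.331 -0.944]
 [-1.     0.    -0.002]]
```

View pics/top.png

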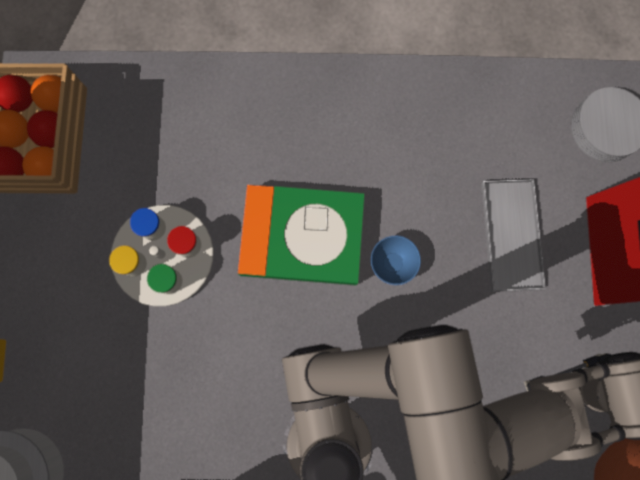

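View pics/side.png

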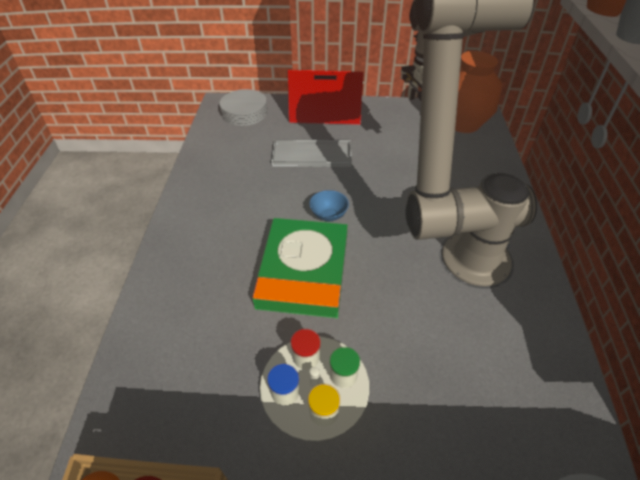

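The top view shows the opening centred near (316,235) and a 24 px square seam centred near (316,219). The side view shows a matching seam at (291,249). The bowl is at (396,260).

```bash
python3 - <<'E'
from h import *
p=pix('top',[(316,235),(316,219),(304,207.5),(328,207.5),(328,231),(305,231)],.056); print(p.round(4)); print(np.linalg.norm(p[0]-p[1]),np.linalg.norm(p[2]-p[3]))
print(pix('side',[(305,250),(291.5,249)],.056).round(4))
print(pix('top',[(396,260)],.055).round(3), pix('top',[(182,240)],.108).round(3), pix('top',[(364,192),(359,284),(248,185),(239,276)],.06).round(3))
im=cv2.imread('pics/top.png')[190:280,270:375]; cv2.imwrite('pics/crop.png',cv2.resize(im,None,fx=6,fy=6,interpolation=cv2.INTER_CUBIC))
s=robot.observe(); Rm=R.from_euler('xyz',s['tool_rot']).as_matrix()
print((Rm.T@(np.r_[p[1][:2],.2]-s['tool_pos'])).round(3))
E
```

```text
[[0.5307 0.0373 0.056 ]
 [0.573  0.0378 0.056 ]
 [0.6033 0.0694 0.056 ]
 [0.6041 0.0068 0.056 ]
 [0.5416 0.0063 0.056 ]
 [0.5409 0.0659 0.056 ]]
0.04229746797666439 0.06261385000568474
[[0.5308 0.0413 0.056 ]
 [0.5714 0.0395 0.056 ]]
[[ 0.468 -0.169  0.055]] [[0.505 0.37  0.108]] [[ 0.646 -0.087  0.06 ]
 [ 0.404 -0.073  0.06 ]
 [ 0.661  0.217  0.06 ]
 [ 0.422  0.232  0.06 ]]
[ 0.052  0.553 -0.37 ]
```

View pics/crop.png

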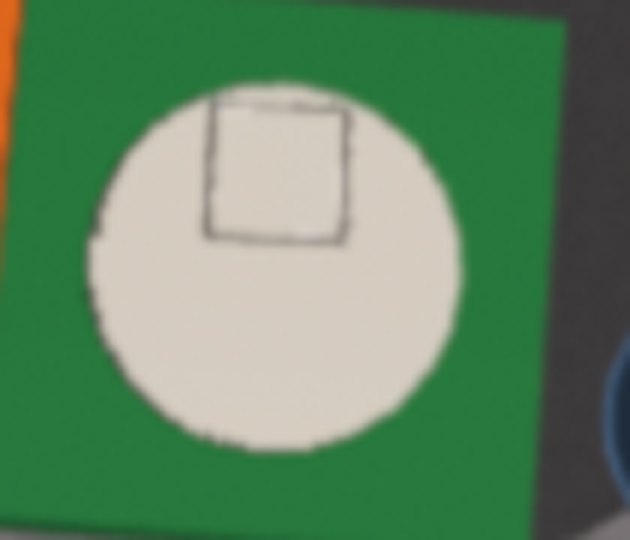

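Both cameras agree: the catch is at (0.573, 0.038), 42 mm from the opening centre, with 60 mm sides. I'll travel there at the current height with the fingers shut, turning the jaws towards x.

```bash
python3 -m creep '[{"translation":[0,0.04,-0.027],"twist":[-0.14,0,0],"hand":0},{"translation":[0,0.08,-0.054],"twist":[-0.28,0,0],"hand":0},{"translation":[0,0.12,-0.08],"twist":[-0.42,0,0],"hand":0},{"translation":[0,0.16,-0.107],"twist":[-0.56,0,0],"hand":0},{"translation":[0,0.2,-0.134],"twist":[-0.7,0,0],"hand":0}]' 10
cat > g.py <<'E'
from h import *
s=robot.observe(); Rm=R.from_euler('xyz',s['tool_rot']).as_matrix()
print((Rm.T@(np.array([.573,.038,.12])-s['tool_pos'])).round(4), Rm.round(2).tolist(), s['contact_force'].round(2), s['opening'],s['tool_pos'].round(4),s['time'])
E
python3 g.py
```

```text
time: 0.6
tool_pos: [0.3189, -0.3005, 0.2511]
tool_rot: [2.331, 1.569, 1.804]
contact_force: [0.7, -0.6, 0.4]
opening: 0.0563
[0.1316 0.4203 0.0492] [[-0.0, 0.5, 0.86], [0.0, 0.86, -0.5], [-1.0, 0.0, -0.0]] [ 0.73 -0.65  0.37] 0.05627327560156642 [ 0.3189 -0.3005  0.2511] 0.6
```

```bash
python3 -m creep '[{"translation":[0,0.045,0.005],"twist":[-0.12,0,0],"hand":0},{"translation":[0,0.09,0.01],"twist":[-0.24,0,0],"hand":0},{"translation":[0,0.135,0.016],"twist":[-0.36,0,0],"hand":0},{"translation":[0,0.18,0.021],"twist":[-0.48,0,0],"hand":0},{"translation":[0,0.225,0.026],"twist":[-0.52,0,0],"hand":0}]'; python3 g.py
```

```text
time: 1.1
tool_pos: [0.4553, -0.1174, 0.2512]
tool_rot: [2.006, 1.569, 2.002]
contact_force: [0.3, -0.2, 0.3]
opening: 0.0162
[0.1314 0.1557 0.1172] [[-0.0, 0.0, 1.0], [0.0, 1.0, -0.0], [-1.0, 0.0, -0.0]] [ 0.27 -0.24  0.34] 0.016164838947652978 [ 0.4553 -0.1174  0.2512] 1.1
```

```bash
python3 -m creep '[{"translation":[0,0.039,0.029],"twist":[0,0,0],"hand":0},{"translation":[0.02,0.078,0.058],"twist":[0,0,0],"hand":0},{"translation":[0.05,0.117,0.088],"twist":[0,0,0],"hand":0},{"translation":[0.08,0.156,0.117],"twist":[0,0,0],"hand":0},{"translation":[0.1,0.156,0.117],"twist":[0,0,0],"hand":0}]'; python3 -m creep '[{"translation":[0,0,0],"twist":[0,0,0],"hand":0},{"translation":[0,0,0],"twist":[0,0,0],"hand":0}]'; python3 g.py; python3 -c "
from h import *
s,_=snap('wrist','w.png')
c,T=c2w('wrist',s); K=np.array(c['intrinsics'])
for z in (.056,): 
  P=np.linalg.inv(T)@np.array([.573,.038,z,1]); print(P, cv2.projectPoints(np.array([[P[0],-P[1],-P[2]]]),np.zeros(3),np.zeros(3),K,np.array(c['dist']))[0])"
```

```text
time: 1.6
tool_pos: [0.5746, 0.0415, 0.1502]
tool_rot: [1.27, 1.568, 1.269]
contact_force: [0.0, -0.4, -0.2]
opening: 0.0001
time: 1.8
tool_pos: [0.5741, 0.0417, 0.1497]
tool_rot: [2.084, 1.568, 2.084]
contact_force: [-0.2, -0.9, -0.3]
opening: 0.0004
[ 0.0297 -0.0038 -0.0011] [[-0.0, 0.0, 1.0], [0.0, 1.0, -0.0], [-1.0, 0.0, -0.0]] [-0.18 -0.88 -0.3 ] 0.0004376457541418701 [0.5741 0.0417 0.1497] 1.8
[-4.71272273e-04 -1.35177933e-02 -2.43220954e-01  1.00000000e+00] [[[314.90263087 254.1755033 ]]]
```

View pics/w.png

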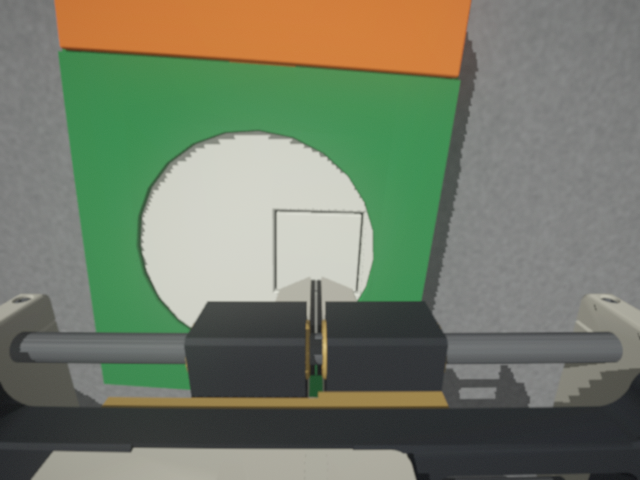

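The wrist view shows the seam square spanning (275–361, 210–292), centred near (318,251). I predicted (315,254), so they agree. Next I descend and feel for contact.

```bash
python3 -m creep '[{"translation":[0.02,-0.004,0],"twist":[0,0,0],"hand":0},{"translation":[0.04,-0.004,0],"twist":[0,0,0],"hand":0},{"translation":[0.055,-0.004,-0.001],"twist":[0,0,0],"hand":0},{"translation":[0.062,-0.004,-0.001],"twist":[0,0,0],"hand":0},{"translation":[0.062,-0.004,-0.001],"twist":[0,0,0],"hand":0}]'; python3 -m creep '[{"translation":[0.003,0,0],"twist":[0,0,0],"hand":0},{"translation":[0.006,0,0],"twist":[0,0,0],"hand":0},{"translation":[0.008,0,0],"twist":[0,0,0],"hand":0},{"translation":[0.008,0,0],"twist":[0,0,0],"hand":0}]'; python3 g.py
```

```text
time: 2.35
tool_pos: [0.5736, 0.0362, 0.0897]
tool_rot: [0.919, 1.568, 0.916]
contact_force: [-0.3, -0.1, 0.2]
opening: 0.0001
time: 2.75
tool_pos: [0.5736, 0.0363, 0.0817]
tool_rot: [0.927, 1.568, 0.925]
contact_force: [-0.3, -0.5, 0.2]
opening: 0.0007
[-0.0383  0.0018 -0.0006] [[0.0, 0.0, 1.0], [0.0, 1.0, -0.0], [-1.0, 0.0, 0.0]] [-0.33 -0.48  0.19] 0.0007051466620329214 [0.5736 0.0363 0.0817] 2.75
```

```bash
python3 -m creep '[{"translation":[0.001,0,0],"twist":[0,0,0],"hand":0},{"translation":[0.002,0,0],"twist":[0,0,0],"hand":0},{"translation":[0.002,0,0],"twist":[0,0,0],"hand":0}]';python3 -m creep '[{"translation":[0.001,0,0],"twist":[0,0,0],"hand":0},{"translation":[0.002,0,0],"twist":[0,0,0],"hand":0},{"translation":[0.002,0,0],"twist":[0,0,0],"hand":0}]'
```

```text
time: 3.05
tool_pos: [0.5737, 0.0363, 0.0799]
tool_rot: [0.805, 1.568, 0.803]
contact_force: [-1.0, -0.7, 2.6]
opening: 0.0008
time: 3.35
tool_pos: [0.5737, 0.0363, 0.0779]
tool_rot: [0.798, 1.568, 0.796]
contact_force: [-1.4, -0.7, 4.6]
opening: 0.0005
```

The surface is yielding at about 1 N/mm, which is the catch and not the rigid panel. I'll press one more millimetre and check the lid.

```bash
python3 -m creep '[{"translation":[0.001,0,0],"twist":[0,0,0],"hand":0},{"translation":[0.001,0,0],"twist":[0,0,0],"hand":0},{"translation":[0.001,0,0],"twist":[0,0,0],"hand":0},{"translation":[0.001,0,0],"twist":[0,0,0],"hand":0},{"translation":[0.001,0,0],"twist":[0,0,0],"hand":0}]';python3 -m creep '[{"translation":[0,0,0],"twist":[0,0,0],"hand":0},{"translation":[0,0,0],"twist":[0,0,0],"hand":0},{"translation":[0,0,0],"twist":[0,0,0],"hand":0},{"translation":[0,0,0],"twist":[0,0,0],"hand":0},{"translation":[0,0,0],"twist":[0,0,0],"hand":0}]'
python3 -c "
from h import *
a=snap('side','s2.png')[1]; cv2.imwrite('pics/s2c.png',cv2.resize(a[180:340,200:420],None,fx=3,fy=3))"
```

```text
time: 3.85
tool_pos: [0.5737, 0.0363, 0.0769]
tool_rot: [0.787, 1.568, 0.785]
contact_force: [-2.0, -0.5, 5.3]
opening: 0.0006
time: 4.35
tool_pos: [0.5737, 0.0363, 0.0769]
tool_rot: [0.777, 1.568, 0.775]
contact_force: [-1.5, -0.1, 4.2]
opening: 0.0005
```

View pics/s2c.png

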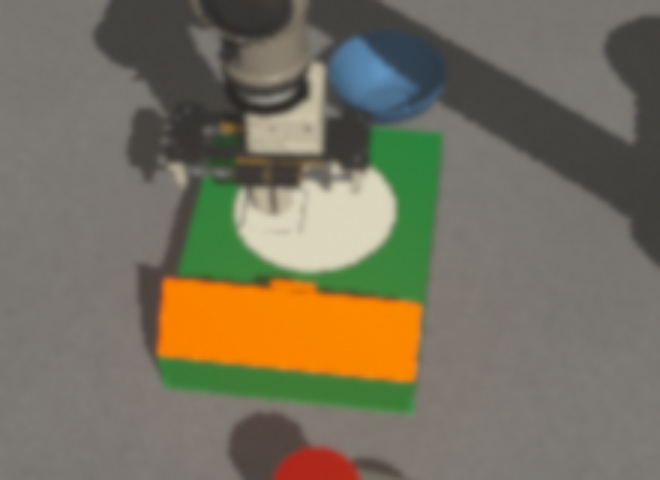

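The lid looks taller and brighter, and a tab shows on its free edge at crop (290,285), so it seems to have sprung. I'll withdraw straight up and check again.

```bash
python3 -m creep '[{"translation":[-0.01,0,0],"twist":[0,0,0],"hand":0},{"translation":[-0.04,0,0],"twist":[0,0,0],"hand":0},{"translation":[-0.08,0,0],"twist":[0,0,0],"hand":0},{"translation":[-0.12,0,0],"twist":[0,0,0],"hand":0},{"translation":[-0.15,0,0],"twist":[0,0,0],"hand":0}]';python3 -m creep '[{"translation":[0,-0.04,0],"twist":[0,0,0],"hand":0},{"translation":[0,-0.08,0],"twist":[0,0,0],"hand":0},{"translation":[0,-0.12,0],"twist":[0,0,0],"hand":0},{"translation":[0,-0.12,0],"twist":[0,0,0],"hand":0},{"translation":[0,-0.12,0],"twist":[0,0,0],"hand":0}]'
python3 -c "
from h import *
a=snap('side','s3.png')[1]; w=snap('wrist','w3.png')[1]; b=cv2.imread('pics/side.png')
c=[cv2.resize(i[180:340,200:420],None,fx=1.8,fy=1.8) for i in (b,a)]
cv2.imwrite('pics/s3c.png',np.vstack([np.hstack(c),cv2.resize(w[:220],(792,272))]))"
```

```text
time: 4.9
tool_pos: [0.5739, 0.0361, 0.2298]
tool_rot: [0.392, 1.566, 0.39]
contact_force: [-0.6, -0.3, 0.1]
opening: 0.0002
time: 5.4
tool_pos: [0.5735, -0.0846, 0.2296]
tool_rot: [0.514, 1.566, 0.51]
contact_force: [-1.4, 0.9, 0.2]
opening: 0.0009
```

View pics/s3c.png

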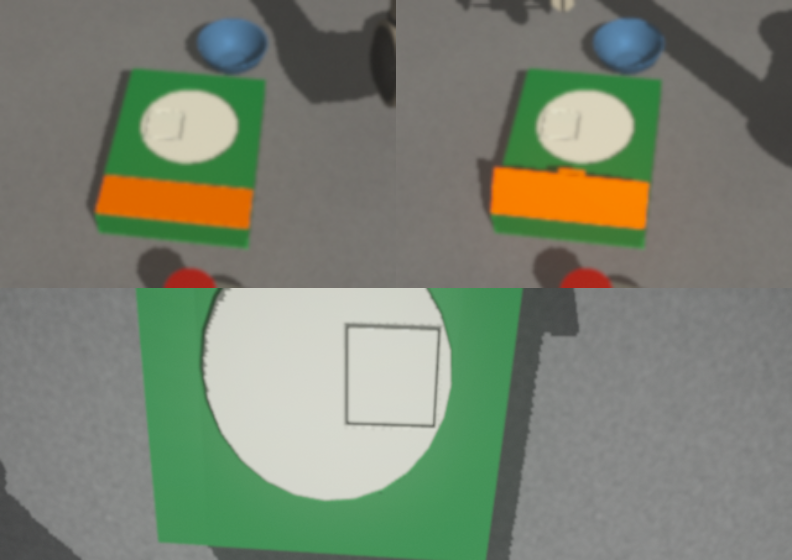

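The before/after pair shows the lid raised (free edge at y≈168–182, previously 176–190) with its tab showing and a new shadow. The seam square is thin on all sides and the bowl hasn't moved. I'll compare the lid angle with the projected free edge.

```bash
python3 -c "
from h import *
c,T=c2w('side'); th=-.06
ex=np.array([np.cos(th),np.sin(th),0]);ey=np.array([-np.sin(th),np.cos(th),0]);o=np.array([.5308,.039,0])
print('seen free-edge ends',[(200+(494-396)/1.8,180+168/1.8),(200+(648-396)/1.8,180+182/1.8)])
for a in (0,.4,.6,.8):
  r=[]
  for x in (.117,-.117):
    P=o+ex*x+ey*(.19-.0705*np.cos(a))+np.array([0,0,.06+.0705*np.sin(a)])
    q=np.linalg.inv(T)@np.r_[P,1]; r.append(cv2.projectPoints(np.array([[q[0],-q[1],-q[2]]]),np.zeros(3),np.zeros(3),np.array(c['intrinsics']),np.array(c['dist']))[0].ravel().round(1).tolist())
  print(a,r)
s,_=snap('top','t4.png'); a=cv2.imread('pics/top.png');b=cv2.imread('pics/t4.png')
cv2.imwrite('pics/t4c.png',np.hstack([cv2.resize(i[150:320,90:560],(400,145)) for i in (a,b)])); print(s['contact_force'],s['time'],abs(s['qvel']).max())"
```

```text
seen free-edge ends [(254.44444444444446, 273.3333333333333), (340.0, 281.1111111111111)]
0 [[258.5, 276.8], [341.0, 284.3]]
0.4 [[257.1, 272.4], [341.2, 280.0]]
0.6 [[256.2, 271.6], [341.1, 279.3]]
0.8 [[255.1, 271.8], [341.0, 279.5]]
[0.45557019 1.14322925 0.13646203] 5.5 0.013053654549972607
```

View pics/t4c.png

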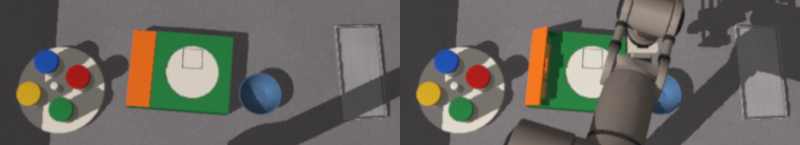

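The seen edge, (254,273) and (340,281), fits about 0.8 rad best. In the top view the lid is foreshortened with the compartment showing, and the tubs, bowl and tray are in place.

```bash
python3 -c "
from h import *
print(robot.hand_in())"
```

```text
the job is handed in; nothing more can be done
None
```

The match box is open. I found the catch by its seam at about (0.573, 0.038) m, and the top, side and wrist cameras agreed on it. I pressed it in with the closed fingertips by roughly 4–5 mm, with about 5 N at the wrist. The lid sprang up, and I lifted the hand clear and handed in at about 5.5 s.

Last checks:
- **Lid:** its free edge in the side view fits about 0.8 rad best. The side view's vertical position, about 2 px off, does not separate 0.4–0.8 rad well. The horizontal position and the foreshortened lid in the top view both point to fully open.
- **Catch:** it looks flush, judging only by the even seam in the wrist picture. Its depth was not measured.
- **Tubs, bowl and tray:** by eye, the tubs and tray have not moved in the before/after top views. The arm partly hides the bowl there, but it looks unmoved in the side view.
- **Contact:** the force reading was about 1 N, roughly the noise level in free air.

No checks failed.

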